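# Prop the lid of the bread chest on its stay

### The job

The bread in the chest has to steam off under a half-open lid. Open the lid right back until it leans on its stop, flip the stay up to its stop, then take the lid again and let it down gently on to the stay until the stay's head is held in the catch under the lid and carries it; never let the lid fall. Let go, and leave the buns in the chest and the tools beside it as they are.

Things in the scene. Friction and masses are not known exactly. Their poses are not given: they have to be found in the camera images.
- chest: Plywood bread chest fixed to the counter, 210 mm deep (x), 360 mm wide (y), 100 mm high, 12 mm walls, open inside under the lid. Origin: centre of its underside; its front faces its own -x (towards the robot), z up; it may be turned about z. Lid and stay are mounted in it; the hinge line of the lid is parallel to its y.
- lid (a joint): Angle of the lid, rad: 0 shut, 1.70 leaning back on its stop (7 degrees past upright, where it stays by its own weight). A free hinge: short of upright the lid falls shut if it is not held. The lid is a plywood board 360 mm wide and 14 mm thick that reaches 222 mm from the hinge line; it weighs about 0.5 to 0.8 kg.
- lid_hinge (a point): Point on the hinge line at the middle of the chest's width, on the far (+x) rim, 100 mm above the counter. Its axes turn with the lid: -x runs from the hinge to the free edge in the plane of the lid's underside, y along the hinge line, z out of the lid's upper (outer) face.
- lid_knob (a point): Centre of the round wooden knob, 36 mm across, on the lid's outer face: 195 mm from the hinge line, mid-width, 34 mm above the outer face (48 mm from the underside), on an 18 mm stem.
- lid_edge (a point): Middle of the lid's free edge (front edge when shut), at half thickness, 222 mm from the hinge line. Along the edge the board is bare 14 mm plywood, except for the knob near the middle.
- stay (a joint): Angle of the stay, rad: 0 folded, lying level and forward inside the chest; near 1.57 upright; 1.75 on its stop, leaning 10 degrees back towards the hinge. The pivot is stiff (about 0.05 N m), so the stay keeps the angle it is left at. It turns about the chest's y.
- stay_pivot (a point): Pivot of the stay, on a bracket inside the chest: 64 mm in front of the lid's hinge line, 28 mm below the rim, 100 mm towards the chest's own -y from mid-width (60 mm is free to the side wall there for a finger).
- stay_head (a point): Centre of the stay's head, 120 mm from the pivot. The stay is a round steel bar 10 mm thick; its head is a rubber-covered cross bar 14 mm thick and 40 mm wide along the chest's y. With the stay on its stop, the lid's underside meets the head at a lid angle near 1.2; let down further, the lid pushes the stay forward, its head sliding along the underside towards the free edge.
- catch_track (a point): Middle of the track of the catch, on the lid's underside in line with the stay, 128 mm from the hinge line. The catch, a steel angle 15 mm deep that stops the sliding head, is clamped there, the face that stops the head 117 to 138 mm from the hinge line. Where is not reported, so the lid comes to rest somewhere between 0.75 and 1.07 rad: it is felt to be carried, and goes no lower.
- bun_a: Round bun in the chest, 92 mm across, 42 mm tall; origin under its middle. Leave it alone.
- bun_b: Round bun in the chest, 86 mm across, 40 mm tall; origin under its middle. Leave it alone.
- rolling_pin: Wooden rolling pin, 300 mm long, 48 mm thick, beside the chest; origin under its middle, its y axis along its length. Leave it alone.
- scraper: White plastic dough scraper, 110 x 150 mm, 17 mm thick at its back edge, beside the chest; origin under its middle. Leave it alone.
- seed_shaker: Metal shaker, 68 mm across, 118 mm tall, standing beside the chest; origin under its middle. Leave it alone.

How it is judged:
By the outcome, as a careful person would: the job done as asked, in the order asked, and still so for the second after the job is handed in, with the robot touching nothing.
It also fails if it takes over 72 s, if anything falls off the work surface, if the arm or the gripper's body presses on something with over 40 N, if the wrist force passes 120 N, or if a joint passes its speed limit or range.

### The arm

A 6-joint arm with a two-finger parallel gripper is mounted at the origin on the work surface. World frame = base frame: x ahead of the robot, y to its left, z up, the work surface at z = 0. Lengths are in m, angles in degrees, forces in N, time in s.
With the tool pointing down it reaches from about 0.3 to 1 m from the base axis. Payload 5.1 kg.
Tool frame: the origin (TCP) lies midway between the tips of the shut fingers; the grasp point (between the pads) lies 19 mm behind it (grip_depth is the y of the grasp point in the tool frame, in m); y points along the fingers, x is the direction in which the jaws open and shut, and the axes are right-handed (so a half turn about y gives the same grasp; the last joint's range is limited). The gripper opens to 95 mm and grips with 3 to 60 N. Pads are 20 mm wide; open, the fingers measure 119 mm over their backs; the gripper's body (75 mm by 180 mm) begins 59 mm behind the grasp point.
Start: joints at [-74.118, 7.093, 94.555, -0, 78.352, -4.733], TCP at [0.229, -0.608, 0.215] pointing down, gripper open.
Joint ranges: [-149.61, 149.61], [-58.7, 133.49], [1.44, 155.28], [-77.14, 257.14], [18.33, 153.61], [-166.67, 166.67]. Speed limits (degrees/s): [147.25, 147.25, 180, 180, 180, 180].

### API

Orientations are given as a 3x3 rotation matrix whose columns are the frame's x, y, z axes.
In Python, from plant import read_state, read_camera, close_job, grip_depth gives the robot as it stands. The module is installed in compiled form; this text tells all that it offers.
- The arm moves only by the shell command python3 -m crank 'ROWS' [FORCE]. ROWS is JSON, a list of rows, each an object with "claw": the opening, from -1 (shut) to 1 (fully open); "delta_pos": the shift along the world's x, y, z in mm, a list of three; "yaw": the turn about the world's z in degrees. In form: [{"claw": claw, "delta_pos": [x, y, z], "yaw": yaw}, ...]. A call has 1 to 12 rows; each row is the pose to reach, as a shift and turn from the pose commanded when the call began; what a row does not reach only later rows make up. A row lasts 1/10 s, in which the tool goes at most 50 mm and 8.59 degrees, less where a joint would pass 70% of its speed; a pose out of reach is approached as far as the arm can. A call with a gripper value outside its range is refused whole. The fingers move at their own pace and stop on an object; FORCE is the grip in N (left out, the last holds). Time passes only in rows, so rows that repeat a pose let the fingers close. It gives the time, the measured TCP pose, the force and the opening at its end, in the units of the state.
- read_state(): the state, without advancing time (a new reading comes with each control period).
- read_camera(name): name is "scene" or "top" or "wrist"; returns a dict with "color" (420x560x3 uint8, red, green, blue), "fx", "fy", "cx", "cy" (pixels), "k1" (the pictures are not rectified: a ray, as slopes to the right and down, at radius r is drawn at 1 + k1 r^2 times it, then the intrinsics apply), "xyz" and "orientation" of the camera in the world. Camera axes: x right, y down, z forward; pixel columns grow to the right and rows downward; lengths in m; the calibration is good to about 2 mm. A picture is of the moment at which its call begins. There is no depth.
- close_job(): hands the job in, once; it reports no verdict.
The state is a dict: "time": time; "joint_pos": joint angles; "joint_velocities": joint speeds; "tau": joint torques, N m; "position": TCP position; "tool_rot": TCP orientation; "force": force on the tool from outside, world axes, zero at the start; "wrist_torque": the same for the moment, N m; "opening": finger opening in m.
Only numpy, scipy, OpenCV 4.12 (cv2) and the standard library are available. Lean on these libraries where they do the work, as an engineer would, in place of code of your own. Each camera call takes 0.05 s, during which the arm holds its last target. There are 200 camera calls.

## Working session

There is one attempt and no reset: what is moved stays moved. The work goes in short steps, Python scripts to look and compute and a shell command to move; the robot and the scene stay as the last step left them, time stands still between calls to the robot, and variables do not carry over. Pictures are saved under pics/ and viewed, about 8 in all and at most 12, crops included, and the job is handed in when it is done.

```bash
mkdir -p pics; python3 - <<'E'
from plant import *
import cv2,numpy as np
s=read_state();print(s['position'],np.round(s['tool_rot'],3).tolist(),s['force'],s['opening'],grip_depth)
a=[]
for n in("scene","top"):
    c=read_camera(n);print(n,c['fx'],c['fy'],c['cx'],c['cy'],c['k1'],c['xyz'],np.round(c['orientation'],4).tolist())
    cv2.imwrite(f'pics/{n}0.png',cv2.resize(c['color'][:,:,::-1],(784,588)))
E
```

```text
[ 0.22865668 -0.6077728   0.21341555] [[0.352, -0.001, 0.936], [-0.936, 0.002, 0.352], [-0.002, -1.0, 0.0]] [-0.6202208  -0.13012555 -0.27241051] 0.09476632781071673 -0.0188
scene 438.9505351177418 438.9505351177418 278.64250601527465 205.31218623368935 -0.13166137723861554 [1.32361064 0.07556181 0.89991438] [[-0.0722, 0.7119, -0.6986], [0.9974, 0.0465, -0.0557], [-0.0072, -0.7008, -0.7133]]
top 438.3195036988463 438.3195036988463 281.0872663086644 213.52495874883863 -0.07738879924516959 [0.46103054 0.0391029  1.1997364 ] [[0.0149, -0.9926, 0.1209], [-0.9995, -0.0183, -0.0267], [0.0287, -0.1204, -0.9923]]
```

View pics/top0.png

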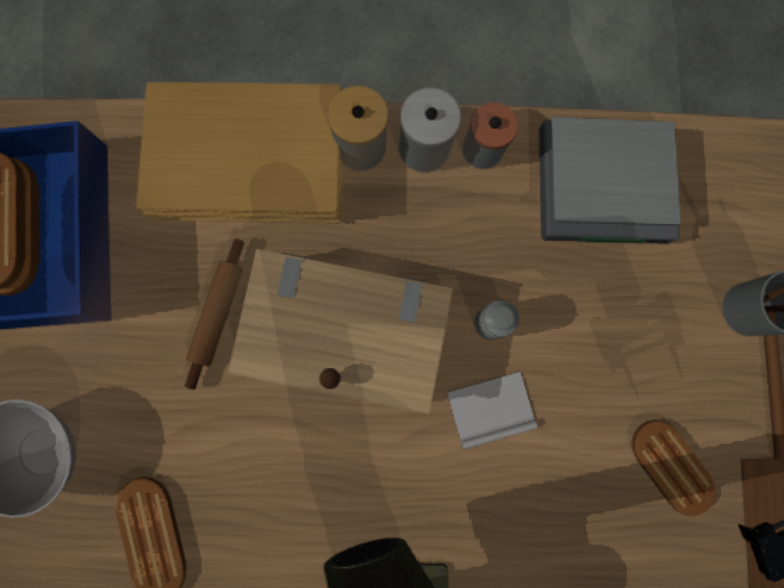

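View pics/scene0.png

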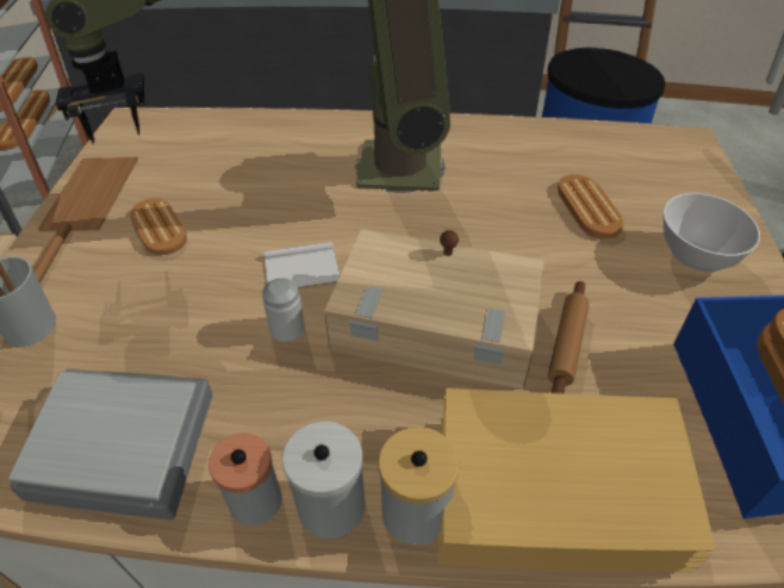

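The top view shows the lid corners at about (257,250), (452,288), (430,412) and (230,374), with the knob at (330,378). The scene view shows the knob at (449,240) and the front corners at (362,234) and (543,257). I'll fit the chest pose to these.

```bash
cat > h.py <<'E'
from plant import *
import numpy as np,cv2
from scipy.optimize import least_squares
def proj(c,P):
    q=(np.atleast_2d(P)-c['xyz'])@np.array(c['orientation']); s=q[:,:2]/q[:,2:]
    s=s*(1+c['k1']*(s**2).sum(1,keepdims=True)); return s*[c['fx'],c['fy']]+[c['cx'],c['cy']]
def w(p,L):
    L=np.atleast_2d(L);a=p[2];R=np.array([[np.cos(a),-np.sin(a),0],[np.sin(a),np.cos(a),0],[0,0,1]])
    return L@R.T+[p[0],p[1],0]
def lidpt(th,r,h,y=0): # chest frame
    return np.array([.105-r*np.cos(th)+h*np.sin(th),y,.1+r*np.sin(th)+h*np.cos(th)])
def headpt(a): return np.array([.041-.12*np.cos(a),-.1,.072+.12*np.sin(a)])
E
python3 - <<'E'
from h import *
t=read_camera('top');s=read_camera('scene')
Lt=np.array([[.105,.18,.114],[.105,-.18,.114],[-.117,-.18,.114],[-.117,.18,.114],[-.09,0,.148]])
Pt=np.array([[257,250],[452,288],[430,412],[230,374],[330,378]])/1.4
Ls=np.array([[-.09,0,.148],[-.117,-.18,.114],[-.117,.18,.114]]);Ps=np.array([[449,240],[362,234],[543,257]])/1.4
f=lambda p:np.r_[(proj(t,w(p,Lt))-Pt).ravel(),(proj(s,w(p,Ls))-Ps).ravel()]
r=least_squares(f,[.5,.1,-.19],loss='soft_l1');p=r.x
print(p,np.degrees(p[2]));print(np.round(f(p).reshape(-1,2),1))
np.save('p.npy',p)
for th in np.r_[0:1.71:.1,1.7]: print(round(th,2),np.round(w(p,lidpt(th,.195,.048))[0]*1e3,0))
for a in np.r_[0:1.76:.25]: print('stay',a,np.round(w(p,headpt(a))[0]*1e3,0))
st=read_state();x=np.array(st['tool_rot'])[:,0];print(np.degrees(np.arctan2(x[1],x[0])))
E
```

```text
[ 0.54165301  0.10036125 -0.17196486] -9.852860651897199
[[-1.3  0.5]
 [ 0.1  0.3]
 [-0.  -0.2]
 [-1.1 -0.8]
 [ 0.4 -0.5]
 [-0.5 -1. ]
 [-1.4 -3.6]
 [ 0.1  0.7]]
0.0 [453. 116. 148.]
0.1 [459. 115. 167.]
0.2 [466. 113. 186.]
0.3 [476. 112. 203.]
0.4 [487. 110. 220.]
0.5 [499. 108. 236.]
0.6 [513. 105. 250.]
0.7 [529. 103. 262.]
0.8 [545. 100. 273.]
0.9 [563.  97. 283.]
1.0 [581.  94. 290.]
1.1 [600.  90. 296.]
1.2 [620.  87. 299.]
1.3 [639.  83. 301.]
1.4 [659.  80. 300.]
1.5 [679.  77. 298.]
1.6 [698.  73. 294.]
1.7 [717.  70. 287.]
1.7 [717.  70. 287.]
stay 0.0 [447.  15.  72.]
stay 0.25 [450.  15. 102.]
stay 0.5 [461.  13. 130.]
stay 0.75 [478.  10. 154.]
stay 1.0 [501.   6. 173.]
stay 1.25 [528.   1. 186.]
stay 1.5 [557.  -4. 192.]
stay 1.75 [586.  -9. 190.]
-69.38628727715421
```

```bash
python3 -m crank '[{"claw":1,"delta_pos":[40,150,30],"yaw":-6},{"claw":1,"delta_pos":[80,250,40],"yaw":-12},{"claw":1,"delta_pos":[110,350,40],"yaw":-20},{"claw":1,"delta_pos":[224,724,5],"yaw":-30.5},{"claw":1,"delta_pos":[224,724,5],"yaw":-30.5},{"claw":1,"delta_pos":[224,724,5],"yaw":-30.5},{"claw":1,"delta_pos":[224,724,5],"yaw":-30.5},{"claw":1,"delta_pos":[224,724,5],"yaw":-30.5},{"claw":1,"delta_pos":[224,724,5],"yaw":-30.5},{"claw":1,"delta_pos":[224,724,5],"yaw":-30.5},{"claw":1,"delta_pos":[224,724,5],"yaw":-30.5},{"claw":1,"delta_pos":[224,724,5],"yaw":-30.5}]' 15
```

```text
time: 1.4
position: [0.4056, -0.0349, 0.224]
tool_rot: [[-0.172, 0.001, 0.985], [-0.985, -0.0, -0.172], [0.0, -1.0, 0.001]]
force: [0.4, -0.8, -0.1]
opening: 0.0954
```

```bash
python3 -m crank '[{"claw":0.4,"delta_pos":[16,50,0],"yaw":0},{"claw":0.4,"delta_pos":[32,100,0],"yaw":0},{"claw":0.4,"delta_pos":[47,151,0],"yaw":0},{"claw":0.4,"delta_pos":[47,151,0],"yaw":0},{"claw":0.4,"delta_pos":[47,151,0],"yaw":0}]'
python3 - <<'E'
from h import *
c=read_camera('wrist');p=np.load('p.npy');s=read_state();print(s['position'],s['opening'])
print('knob predicted px*1.4',proj(c,w(p,lidpt(0,.195,.048)))*1.4)
print('point 0.08 below TCP*1.4',proj(c,np.array(s['position'])-[0,0,.046])*1.4)
cv2.imwrite('pics/w1.png',cv2.resize(c['color'][:,:,::-1],(784,588)))
E
```

```text
time: 1.9
position: [0.4523, 0.1154, 0.2235]
tool_rot: [[-0.168, -0.001, 0.986], [-0.986, -0.0, -0.168], [0.001, -1.0, -0.001]]
force: [0.0, -0.0, 0.0]
opening: 0.0672
[0.45221858 0.11417564 0.22349609] 0.06701557224052496
knob predicted px*1.4 [[390.33469585 298.66279324]]
point 0.08 below TCP*1.4 [[393.61921476 317.20496265]]
```

View pics/w1.png

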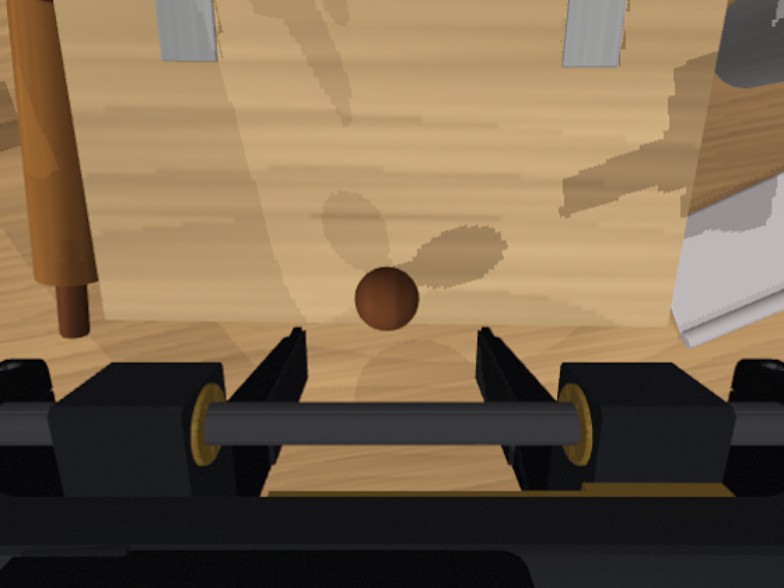

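The knob is at (387,299) against a predicted (390,299), so the pose is good. Descending to grip it.

```bash
python3 -m crank '[{"claw":0.4,"delta_pos":[1,1,-40],"yaw":0.5},{"claw":0.4,"delta_pos":[1,1,-75],"yaw":0.5},{"claw":0.4,"delta_pos":[1,1,-94],"yaw":0.5},{"claw":0.4,"delta_pos":[1,1,-94],"yaw":0.5},{"claw":-0.5,"delta_pos":[1,1,-94],"yaw":0.5},{"claw":-1,"delta_pos":[1,1,-94],"yaw":0.5},{"claw":-1,"delta_pos":[1,1,-94],"yaw":0.5},{"claw":-1,"delta_pos":[1,1,-94],"yaw":0.5},{"claw":-1,"delta_pos":[1,1,-94],"yaw":0.5},{"claw":-1,"delta_pos":[1,1,-94],"yaw":0.5}]' 20
```

```text
time: 2.95
position: [0.4548, 0.1176, 0.1312]
tool_rot: [[-0.164, 0.004, 0.987], [-0.987, 0.006, -0.164], [-0.007, -1.0, 0.003]]
force: [1.3, 9.2, -0.0]
opening: 0.035
```

```bash
python3 -m crank '[{"claw":-1,"delta_pos":[3,1,10],"yaw":0},{"claw":-1,"delta_pos":[6,1,19],"yaw":0},{"claw":-1,"delta_pos":[9,0,29],"yaw":0},{"claw":-1,"delta_pos":[13,-1,38],"yaw":0},{"claw":-1,"delta_pos":[18,-1,47],"yaw":0},{"claw":-1,"delta_pos":[23,-2,55],"yaw":0},{"claw":-1,"delta_pos":[28,-3,64],"yaw":0},{"claw":-1,"delta_pos":[34,-4,72],"yaw":0},{"claw":-1,"delta_pos":[40,-5,80],"yaw":0},{"claw":-1,"delta_pos":[46,-6,88],"yaw":0},{"claw":-1,"delta_pos":[46,-6,88],"yaw":0}]'
```

```text
time: 4.05
position: [0.5011, 0.109, 0.2193]
tool_rot: [[-0.163, 0.003, 0.987], [-0.987, 0.0, -0.163], [-0.001, -1.0, 0.003]]
force: [1.0, 4.8, -4.4]
opening: 0.035
```

```bash
python3 -m crank '[{"claw":-1,"delta_pos":[7,-1,7],"yaw":0},{"claw":-1,"delta_pos":[14,-2,14],"yaw":0},{"claw":-1,"delta_pos":[22,-3,20],"yaw":0},{"claw":-1,"delta_pos":[30,-4,26],"yaw":0},{"claw":-1,"delta_pos":[38,-6,32],"yaw":0},{"claw":-1,"delta_pos":[46,-8,37],"yaw":0},{"claw":-1,"delta_pos":[55,-9,42],"yaw":0},{"claw":-1,"delta_pos":[64,-11,47],"yaw":0},{"claw":-1,"delta_pos":[73,-12,51],"yaw":0},{"claw":-1,"delta_pos":[82,-14,54],"yaw":0},{"claw":-1,"delta_pos":[92,-16,57],"yaw":0},{"claw":-1,"delta_pos":[101,-18,60],"yaw":0}]'
python3 -m crank '[{"claw":-1,"delta_pos":[10,-2,2],"yaw":0},{"claw":-1,"delta_pos":[20,-3,3],"yaw":0},{"claw":-1,"delta_pos":[29,-5,4],"yaw":0},{"claw":-1,"delta_pos":[39,-7,5],"yaw":0},{"claw":-1,"delta_pos":[49,-8,5],"yaw":0},{"claw":-1,"delta_pos":[59,-10,4],"yaw":0},{"claw":-1,"delta_pos":[69,-12,3],"yaw":0},{"claw":-1,"delta_pos":[79,-13,2],"yaw":0},{"claw":-1,"delta_pos":[88,-15,0],"yaw":0},{"claw":-1,"delta_pos":[98,-17,-2],"yaw":0}]'
```

```text
time: 5.25
position: [0.6018, 0.0905, 0.2786]
tool_rot: [[-0.163, 0.001, 0.987], [-0.987, -0.001, -0.163], [0.0, -1.0, 0.001]]
force: [-2.2, -2.5, -1.6]
opening: 0.0352
time: 6.25
position: [0.7009, 0.0723, 0.2777]
tool_rot: [[-0.164, 0.005, 0.986], [-0.986, -0.003, -0.164], [0.002, -1.0, 0.005]]
force: [-0.5, -5.3, 4.0]
opening: 0.0347
```

```bash
python3 -m crank '[{"claw":-1,"delta_pos":[5,-1,-1],"yaw":0},{"claw":-1,"delta_pos":[10,-2,-2],"yaw":0},{"claw":-1,"delta_pos":[15,-2,-4],"yaw":0},{"claw":-1,"delta_pos":[19,-3,-5],"yaw":0},{"claw":-1,"delta_pos":[22,-3,-6],"yaw":0},{"claw":-1,"delta_pos":[22,-3,-6],"yaw":0}]'
python3 - <<'E'
from h import *
c=read_camera('scene')
cv2.imwrite('pics/s2.png',cv2.resize(c['color'][:,:,::-1],(784,588)))
E
```

```text
time: 6.85
position: [0.7228, 0.0683, 0.2708]
tool_rot: [[-0.164, 0.004, 0.986], [-0.986, -0.005, -0.164], [0.004, -1.0, 0.005]]
force: [0.6, -8.9, 3.1]
opening: 0.0344
```

View pics/s2.png

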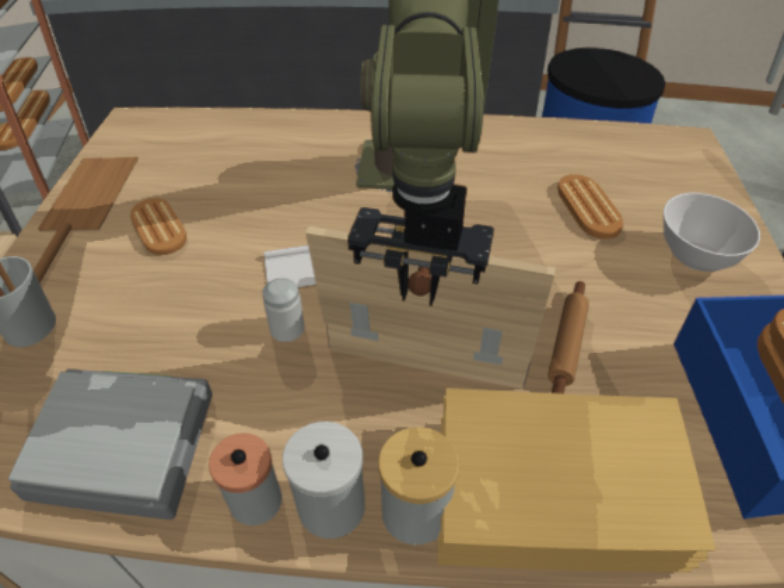

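The gripper holds the knob at (420,283) and the lid is past upright, but no stop has been felt yet. I'll creep on until the force shows it.

```bash
python3 -m crank '[{"claw":-1,"delta_pos":[2,1,-1],"yaw":0},{"claw":-1,"delta_pos":[4,1,-1],"yaw":0},{"claw":-1,"delta_pos":[4,1,-1],"yaw":0}]';python3 -m crank '[{"claw":-1,"delta_pos":[2,0,-1],"yaw":0},{"claw":-1,"delta_pos":[4,0,-1],"yaw":0},{"claw":-1,"delta_pos":[4,0,-1],"yaw":0}]'
```

```text
time: 7.2
position: [0.7263, 0.0676, 0.2695]
tool_rot: [[-0.165, 0.003, 0.986], [-0.986, -0.007, -0.165], [0.007, -1.0, 0.004]]
force: [-1.0, -13.0, 3.5]
opening: 0.0342
time: 7.5
position: [0.7271, 0.0675, 0.269]
tool_rot: [[-0.166, -0.006, 0.986], [-0.986, -0.008, -0.166], [0.009, -1.0, -0.004]]
force: [-12.3, -13.6, 7.5]
opening: 0.0346
```

```bash
python3 -m crank '[{"claw":-1,"delta_pos":[-2,-2,0],"yaw":0},{"claw":0,"delta_pos":[-2,-2,0],"yaw":0},{"claw":0.4,"delta_pos":[-2,-2,0],"yaw":0},{"claw":0.4,"delta_pos":[-2,-2,0],"yaw":0},{"claw":0.4,"delta_pos":[-2,-2,0],"yaw":0},{"claw":0.4,"delta_pos":[-2,-2,30],"yaw":0},{"claw":0.4,"delta_pos":[-2,-2,70],"yaw":0},{"claw":0.4,"delta_pos":[-2,-2,100],"yaw":0},{"claw":0.4,"delta_pos":[-2,-2,100],"yaw":0}]'
python3 -m crank '[{"claw":0.4,"delta_pos":[-50,-10,0],"yaw":0},{"claw":0.4,"delta_pos":[-100,-18,0],"yaw":0},{"claw":0.4,"delta_pos":[-150,-27,0],"yaw":0},{"claw":0.4,"delta_pos":[-200,-35,0],"yaw":0},{"claw":0.4,"delta_pos":[-250,-45,-30],"yaw":0},{"claw":0.4,"delta_pos":[-277,-51,-80],"yaw":0},{"claw":0.4,"delta_pos":[-277,-51,-130],"yaw":0},{"claw":0.4,"delta_pos":[-277,-51,-140],"yaw":0},{"claw":0.4,"delta_pos":[-277,-51,-140],"yaw":0}]'
python3 - <<'E'
from h import *
c=read_camera('wrist');t=read_camera('top');p=np.load('p.npy');s=read_state();print(s['position'],s['opening'])
print('head',proj(c,w(p,headpt(0)))*1.4, proj(c,w(p,headpt(0)+[0,.02,0]))*1.4, proj(c,w(p,headpt(0)-[0,.02,0]))*1.4,'pivot',proj(c,w(p,[.041,-.1,.072]))*1.4)
cv2.imwrite('pics/w3.png',cv2.resize(c['color'][:,:,::-1],(784,588)))
cv2.imwrite('pics/t3.png',cv2.resize(t['color'][:,:,::-1],(784,588)))
E
```

```text
time: 8.4
position: [0.7284, 0.0708, 0.3751]
tool_rot: [[-0.162, 0.011, 0.987], [-0.987, 0.001, -0.162], [-0.003, -1.0, 0.011]]
force: [-0.4, -0.8, 0.8]
opening: 0.0667
time: 9.3
position: [0.4459, 0.0195, 0.2219]
tool_rot: [[-0.163, -0.01, 0.987], [-0.987, 0.001, -0.163], [0.001, -1.0, -0.01]]
force: [-0.9, 1.0, 0.3]
opening: 0.0665
[0.44958232 0.01934909 0.22779542] 0.06663561543350106
head [[396.89969614 264.65392611]] [[368.7943547  264.44489942]] [[425.00043447 264.86248554]] pivot [[398.96851518  81.94175005]]
```

View pics/w3.png

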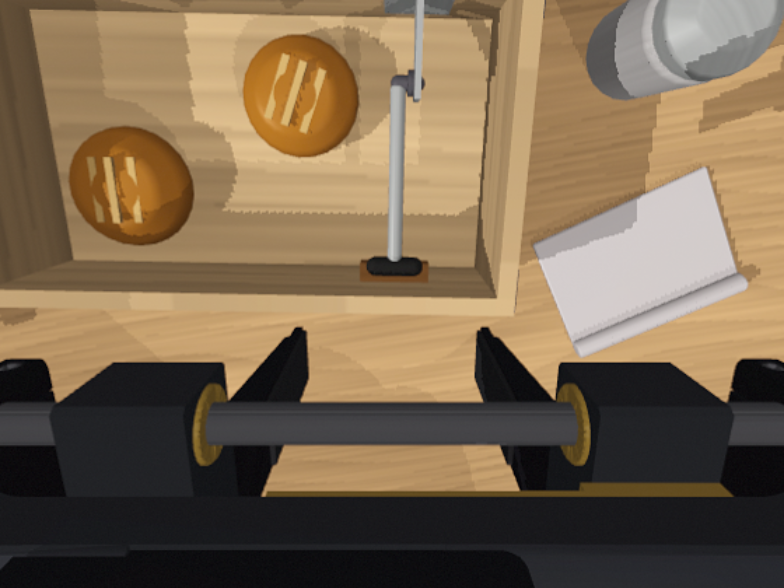

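The head is at (395,266) against a predicted (397,265), so that agrees well. A brown rest slightly wider than the head lies under it, so I'll grip the head ends with the tips above the rest.

```bash
python3 -m crank '[{"claw":0.4,"delta_pos":[0,-3,-50],"yaw":-0.5},{"claw":0.4,"delta_pos":[0,-3,-100],"yaw":-0.5},{"claw":0.4,"delta_pos":[0,-3,-120],"yaw":-0.5},{"claw":0.4,"delta_pos":[0,-3,-120],"yaw":-0.5},{"claw":0.4,"delta_pos":[0,-3,-120],"yaw":-0.5},{"claw":0.4,"delta_pos":[0,-3,-120],"yaw":-0.5}]' 8
```

```text
time: 10.0
position: [0.4522, 0.016, 0.1112]
tool_rot: [[-0.171, 0.006, 0.985], [-0.985, -0.0, -0.171], [-0.001, -1.0, 0.006]]
force: [0.1, -0.3, 0.6]
opening: 0.0667
```

```bash
python3 -m crank '[{"claw":0.3,"delta_pos":[-2,0,-25],"yaw":0},{"claw":0.3,"delta_pos":[-2,0,-43],"yaw":0},{"claw":0.3,"delta_pos":[-2,0,-43],"yaw":0},{"claw":0.3,"delta_pos":[-2,0,-43],"yaw":0},{"claw":-0.3,"delta_pos":[-2,0,-43],"yaw":0},{"claw":-0.3,"delta_pos":[-2,0,-43],"yaw":0},{"claw":-0.3,"delta_pos":[-2,0,-43],"yaw":0},{"claw":-0.3,"delta_pos":[-2,0,-43],"yaw":0},{"claw":-0.3,"delta_pos":[-2,0,-43],"yaw":0}]' 8
```

```text
time: 10.9
position: [0.4483, 0.0169, 0.0656]
tool_rot: [[-0.172, 0.002, 0.985], [-0.985, 0.002, -0.172], [-0.002, -1.0, 0.001]]
force: [0.5, 5.6, 3.1]
opening: 0.0387
```

```bash
python3 -m crank '[{"claw":-0.3,"delta_pos":[1,1,15],"yaw":0},{"claw":-0.3,"delta_pos":[3,1,30],"yaw":0},{"claw":-0.3,"delta_pos":[8,0,44],"yaw":0},{"claw":-0.3,"delta_pos":[14,-1,58],"yaw":0},{"claw":-0.3,"delta_pos":[22,-3,70],"yaw":0},{"claw":-0.3,"delta_pos":[31,-5,82],"yaw":0},{"claw":-0.3,"delta_pos":[42,-7,92],"yaw":0},{"claw":-0.3,"delta_pos":[54,-9,101],"yaw":0},{"claw":-0.3,"delta_pos":[67,-11,108],"yaw":0},{"claw":-0.3,"delta_pos":[81,-14,114],"yaw":0},{"claw":-0.3,"delta_pos":[81,-14,114],"yaw":0}]'
```

```text
time: 12.0
position: [0.5311, 0.0018, 0.1807]
tool_rot: [[-0.172, 0.003, 0.985], [-0.985, 0.0, -0.172], [-0.001, -1.0, 0.003]]
force: [-1.4, 1.9, 5.7]
opening: 0.0387
```

```bash
python3 -m crank '[{"claw":-0.3,"delta_pos":[10,-2,3],"yaw":0},{"claw":-0.3,"delta_pos":[20,-4,5],"yaw":0},{"claw":-0.3,"delta_pos":[29,-5,6],"yaw":0},{"claw":-0.3,"delta_pos":[39,-7,6],"yaw":0},{"claw":-0.3,"delta_pos":[49,-8,5],"yaw":0},{"claw":-0.3,"delta_pos":[54,-9,4],"yaw":0},{"claw":-0.3,"delta_pos":[54,-9,4],"yaw":0}]'
python3 - <<'E'
from h import *
c=read_camera('scene');p=np.load('p.npy')
cv2.imwrite('pics/s4.png',cv2.resize(c['color'][100:310,150:430,::-1],(784,588)))
E
```

```text
time: 12.7
position: [0.5849, -0.008, 0.1847]
tool_rot: [[-0.172, 0.005, 0.985], [-0.985, -0.002, -0.172], [0.002, -1.0, 0.005]]
force: [0.5, -1.1, 7.3]
opening: 0.0393
```

```bash
python3 -m crank '[{"claw":-0.3,"delta_pos":[3,0,0],"yaw":0},{"claw":-0.3,"delta_pos":[6,-1,-1],"yaw":0},{"claw":-0.3,"delta_pos":[6,-1,-1],"yaw":0}]';  python3 -m crank '[{"claw":-0.3,"delta_pos":[2,0,0],"yaw":0},{"claw":-0.3,"delta_pos":[4,-1,-1],"yaw":0},{"claw":-0.3,"delta_pos":[4,-1,-1],"yaw":0}]'
```

```text
time: 13.05
position: [0.5906, -0.0091, 0.1837]
tool_rot: [[-0.172, 0.005, 0.985], [-0.985, -0.002, -0.172], [0.002, -1.0, 0.005]]
force: [1.6, -1.5, 5.9]
opening: 0.0385
time: 13.35
position: [0.5939, -0.0097, 0.1827]
tool_rot: [[-0.172, 0.003, 0.985], [-0.985, -0.002, -0.172], [0.001, -1.0, 0.003]]
force: [-1.4, -0.5, 7.8]
opening: 0.039
```

```bash
python3 -m crank '[{"claw":-0.3,"delta_pos":[2,0,-1],"yaw":0},{"claw":-0.3,"delta_pos":[4,-1,-1],"yaw":0},{"claw":-0.3,"delta_pos":[4,-1,-1],"yaw":0}]';  python3 - <<'E'
from h import *
c=read_camera('scene');p=np.load('p.npy')
print((proj(c,w(p,headpt(1.75)))-[150,100])*2.8)
cv2.imwrite('pics/s5.png',cv2.resize(c['color'][100:310,150:430,::-1],(784,588)))
c=read_camera('wrist')
cv2.imwrite('pics/w5.png',cv2.resize(c['color'][:,:,::-1],(784,588)))
E
```

```text
time: 13.65
position: [0.5971, -0.0104, 0.1798]
tool_rot: [[-0.172, 0.001, 0.985], [-0.985, -0.001, -0.172], [0.001, -1.0, 0.001]]
force: [0.2, 1.2, -0.1]
opening: 0.0338
[[329.32296814 257.08248654]]
```

View pics/w5.png

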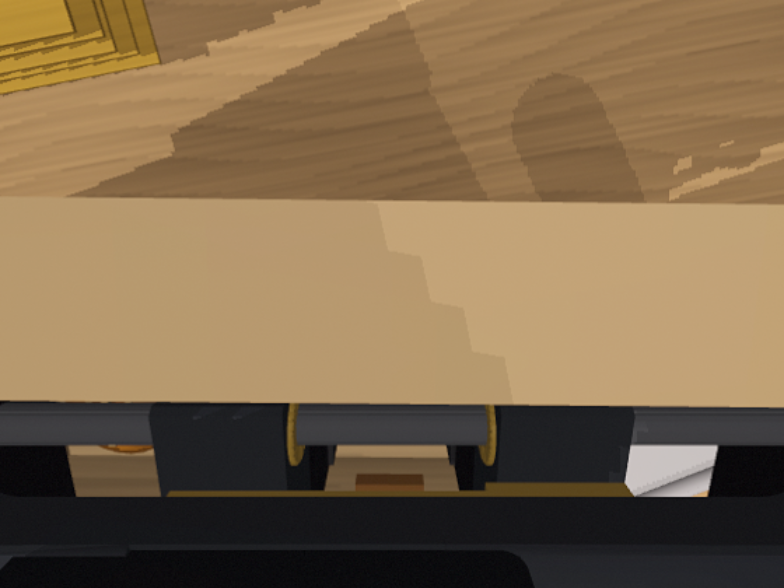

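The opening shrank from 39 to 34 mm, so the pads slid past the head, presumably because the stay met its stop. I'll open, back off and look.

```bash
python3 -m crank '[{"claw":0.4,"delta_pos":[0,0,0],"yaw":0},{"claw":0.4,"delta_pos":[0,0,0],"yaw":0},{"claw":0.4,"delta_pos":[0,0,0],"yaw":0},{"claw":0.4,"delta_pos":[-5,1,0],"yaw":0},{"claw":0.4,"delta_pos":[-10,2,20],"yaw":0},{"claw":0.4,"delta_pos":[-15,3,50],"yaw":0},{"claw":0.4,"delta_pos":[-50,9,90],"yaw":0},{"claw":0.4,"delta_pos":[-90,16,120],"yaw":0},{"claw":0.4,"delta_pos":[-120,21,140],"yaw":0},{"claw":0.4,"delta_pos":[-120,21,140],"yaw":0},{"claw":0.4,"delta_pos":[-120,21,140],"yaw":0}]';  python3 - <<'E'
from h import *
p=np.load('p.npy');s=read_state();print(s['position'])
c=read_camera('wrist')
for a in(1.55,1.65,1.75):print(a,proj(c,w(p,[headpt(a),headpt(a)+[0,.02,0],headpt(a)-[0,.02,0]]))*1.4)
cv2.imwrite('pics/w6.png',cv2.resize(c['color'][:,:,::-1],(784,588)))
E
```

```text
time: 14.85
position: [0.4763, 0.0112, 0.3207]
tool_rot: [[-0.171, 0.003, 0.985], [-0.985, -0.0, -0.171], [-0.0, -1.0, 0.003]]
force: [0.2, -1.2, -1.3]
opening: 0.0664
[0.47633123 0.01123376 0.32074291]
1.55 [[392.86705524 139.39505603]
 [360.56277695 139.43306067]
 [425.1785966  139.35306674]]
1.65 [[392.86433773 118.90062522]
 [360.23249412 118.94102528]
 [425.50359364 118.85559142]]
1.75 [[392.856741    98.39622476]
 [360.02796245  98.438897  ]
 [425.69302244  98.34828813]]
```

View pics/w6.png

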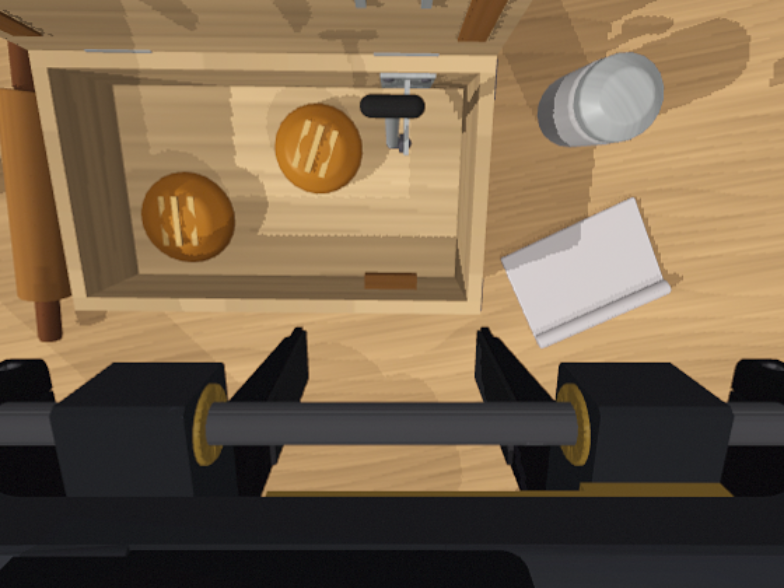

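The head is at (392,105), where the model puts the stop at row 98, so it may be 0.03 rad short. I'll nudge it from the front with shut fingers until the stop is felt.

```bash
python3 -m crank '[{"claw":-1,"delta_pos":[30,-5,-50],"yaw":0},{"claw":-1,"delta_pos":[50,-9,-100],"yaw":0},{"claw":-1,"delta_pos":[59,-11,-140],"yaw":0},{"claw":-1,"delta_pos":[59,-11,-140],"yaw":0},{"claw":-1,"delta_pos":[69,-13,-140],"yaw":0},{"claw":-1,"delta_pos":[79,-14,-140],"yaw":0},{"claw":-1,"delta_pos":[85,-15,-140],"yaw":0},{"claw":-1,"delta_pos":[85,-15,-140],"yaw":0}]' 8
python3 -m crank '[{"claw":-1,"delta_pos":[3,0,0],"yaw":0},{"claw":-1,"delta_pos":[6,-1,0],"yaw":0},{"claw":-1,"delta_pos":[6,-1,0],"yaw":0}]'
python3 -m crank '[{"claw":-1,"delta_pos":[2,0,0],"yaw":0},{"claw":-1,"delta_pos":[4,-1,0],"yaw":0},{"claw":-1,"delta_pos":[4,-1,0],"yaw":0}]'
```

```text
time: 15.7
position: [0.5636, -0.0041, 0.1825]
tool_rot: [[-0.172, 0.004, 0.985], [-0.985, -0.0, -0.172], [-0.0, -1.0, 0.004]]
force: [0.6, -0.6, 0.3]
opening: 0.0078
time: 16.0
position: [0.5663, -0.0044, 0.1809]
tool_rot: [[-0.171, -0.003, 0.985], [-0.985, 0.001, -0.171], [-0.0, -1.0, -0.004]]
force: [-7.6, 1.7, 5.9]
opening: 0.0004
time: 16.3
position: [0.5667, -0.0045, 0.1808]
tool_rot: [[-0.171, -0.013, 0.985], [-0.985, 0.003, -0.171], [-0.001, -1.0, -0.013]]
force: [-19.9, 3.7, 13.8]
opening: 0.0001
```

The stop is felt: about 20 N with no travel. Backing off and going over to the knob.

```bash
python3 -m crank '[{"claw":-1,"delta_pos":[-20,4,0],"yaw":0},{"claw":-1,"delta_pos":[-40,7,0],"yaw":0},{"claw":-1,"delta_pos":[-50,9,50],"yaw":0},{"claw":0.4,"delta_pos":[-50,9,100],"yaw":0},{"claw":0.4,"delta_pos":[-40,20,150],"yaw":0},{"claw":0.4,"delta_pos":[-20,35,195],"yaw":0},{"claw":0.4,"delta_pos":[20,50,200],"yaw":0},{"claw":0.4,"delta_pos":[65,60,200],"yaw":0},{"claw":0.4,"delta_pos":[110,70,200],"yaw":0},{"claw":0.4,"delta_pos":[154,73,200],"yaw":0},{"claw":0.4,"delta_pos":[154,73,200],"yaw":0},{"claw":0.4,"delta_pos":[154,73,200],"yaw":0}]' 20
python3 - <<'E'
from h import *
c=read_camera('wrist');s=read_state();print(s['position'])
print('knob if at 725,68,288',proj(c,[.725,.068,.288])*1.4,proj(c,[.725,.058,.288])*1.4)
cv2.imwrite('pics/w7.png',cv2.resize(c['color'][:,:,::-1],(784,588)))
E
```

```text
time: 17.5
position: [0.7259, 0.0672, 0.3776]
tool_rot: [[-0.172, -0.003, 0.985], [-0.985, -0.0, -0.172], [0.001, -1.0, -0.003]]
force: [-1.2, -0.3, 0.8]
opening: 0.0641
[0.72529928 0.0671106  0.3795156 ]
knob if at 725,68,288 [[390.1237911  293.80847464]] [[406.89217927 291.00183207]]
```

View pics/w7.png

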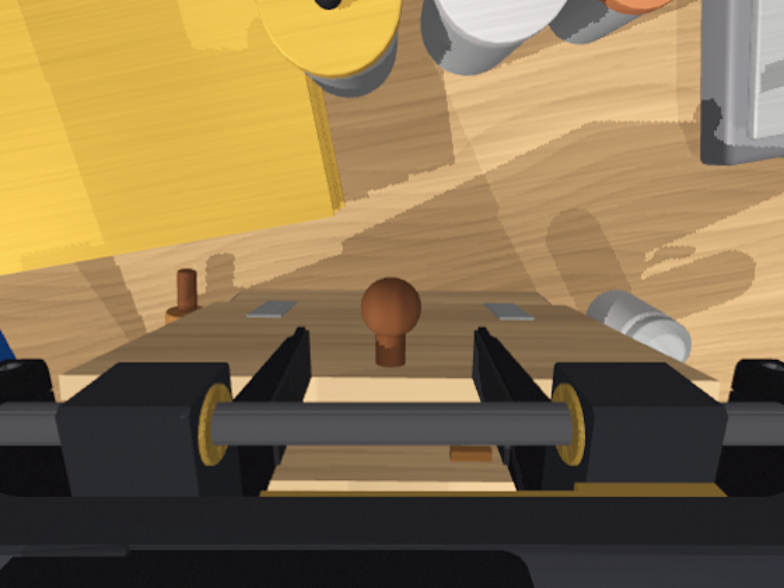

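The knob is at (391,307), which puts it at x≈717 mm. That matches the lid model at 1.70, so the earlier grip was simply off-centre. Gripping it on centre now.

```bash
python3 -m crank '[{"claw":0.4,"delta_pos":[-8,2,-40],"yaw":0},{"claw":0.4,"delta_pos":[-8,2,-80],"yaw":0},{"claw":0.4,"delta_pos":[-8,2,-110],"yaw":0},{"claw":0.4,"delta_pos":[-8,2,-110],"yaw":0},{"claw":0.4,"delta_pos":[-8,2,-110],"yaw":0},{"claw":-1,"delta_pos":[-8,2,-110],"yaw":0},{"claw":-1,"delta_pos":[-8,2,-110],"yaw":0},{"claw":-1,"delta_pos":[-8,2,-110],"yaw":0},{"claw":-1,"delta_pos":[-8,2,-110],"yaw":0},{"claw":-1,"delta_pos":[-8,2,-110],"yaw":0},{"claw":-1,"delta_pos":[-8,2,-110],"yaw":0}]' 25
```

```text
time: 18.65
position: [0.7178, 0.069, 0.2705]
tool_rot: [[-0.172, 0.001, 0.985], [-0.985, -0.0, -0.172], [0.0, -1.0, 0.001]]
force: [-0.2, -0.6, 3.0]
opening: 0.035
```

```bash
python3 -m crank '[{"claw":-1,"delta_pos":[-9,1,4],"yaw":0},{"claw":-1,"delta_pos":[-19,3,7],"yaw":0},{"claw":-1,"delta_pos":[-28,5,9],"yaw":0},{"claw":-1,"delta_pos":[-38,7,11],"yaw":0},{"claw":-1,"delta_pos":[-48,8,12],"yaw":0},{"claw":-1,"delta_pos":[-58,10,13],"yaw":0},{"claw":-1,"delta_pos":[-68,12,14],"yaw":0},{"claw":-1,"delta_pos":[-78,13,14],"yaw":0},{"claw":-1,"delta_pos":[-78,13,14],"yaw":0}]'
python3 -m crank '[{"claw":-1,"delta_pos":[-5,1,0],"yaw":0},{"claw":-1,"delta_pos":[-10,2,-1],"yaw":0},{"claw":-1,"delta_pos":[-15,3,-1],"yaw":0},{"claw":-1,"delta_pos":[-20,3,-2],"yaw":0},{"claw":-1,"delta_pos":[-20,3,-2],"yaw":0}]'
```

```text
time: 19.55
position: [0.6379, 0.0837, 0.2838]
tool_rot: [[-0.171, -0.001, 0.985], [-0.985, 0.003, -0.171], [-0.002, -1.0, -0.001]]
force: [0.4, 5.7, 1.7]
opening: 0.0348
time: 20.05
position: [0.6184, 0.0873, 0.282]
tool_rot: [[-0.171, -0.0, 0.985], [-0.985, 0.004, -0.171], [-0.004, -1.0, -0.001]]
force: [0.9, 8.4, 2.4]
opening: 0.0348
```

```bash
python3 -m crank '[{"claw":-1,"delta_pos":[-5,2,-1],"yaw":0},{"claw":-1,"delta_pos":[-10,3,-1],"yaw":0},{"claw":-1,"delta_pos":[-15,4,-2],"yaw":0},{"claw":-1,"delta_pos":[-20,5,-3],"yaw":0},{"claw":-1,"delta_pos":[-20,5,-3],"yaw":0}]'
python3 -m crank '[{"claw":-1,"delta_pos":[-3,1,-1],"yaw":0},{"claw":-1,"delta_pos":[-6,1,-2],"yaw":0},{"claw":-1,"delta_pos":[-9,2,-3],"yaw":0},{"claw":-1,"delta_pos":[-9,2,-3],"yaw":0}]'
```

```text
time: 20.55
position: [0.598, 0.091, 0.278]
tool_rot: [[-0.171, -0.002, 0.985], [-0.985, 0.002, -0.171], [-0.001, -1.0, -0.003]]
force: [-0.4, 5.8, 0.4]
opening: 0.0348
time: 20.95
position: [0.5895, 0.0926, 0.2757]
tool_rot: [[-0.171, -0.001, 0.985], [-0.985, 0.001, -0.171], [-0.001, -1.0, -0.001]]
force: [-1.8, 4.3, 2.6]
opening: 0.0353
```

```bash
python3 -m crank '[{"claw":-1,"delta_pos":[-3,1,-1],"yaw":0},{"claw":-1,"delta_pos":[-6,1,-2],"yaw":0},{"claw":-1,"delta_pos":[-9,2,-4],"yaw":0},{"claw":-1,"delta_pos":[-9,2,-4],"yaw":0}]'
```

```text
time: 21.35
position: [0.5807, 0.0942, 0.2726]
tool_rot: [[-0.172, -0.001, 0.985], [-0.985, 0.0, -0.172], [0.0, -1.0, -0.001]]
force: [-4.4, 4.3, 5.4]
opening: 0.0349
```

```bash
python3 -m crank '[{"claw":-1,"delta_pos":[-3,0,-1],"yaw":0},{"claw":-1,"delta_pos":[-6,1,-2],"yaw":0},{"claw":-1,"delta_pos":[-9,1,-4],"yaw":0},{"claw":-1,"delta_pos":[-9,1,-4],"yaw":0}]'
```

```text
time: 21.75
position: [0.5717, 0.0959, 0.269]
tool_rot: [[-0.171, -0.0, 0.985], [-0.985, 0.002, -0.171], [-0.002, -1.0, -0.001]]
force: [-3.2, 6.1, 6.5]
opening: 0.035
```

```bash
python3 -m crank '[{"claw":-1,"delta_pos":[-3,0,0],"yaw":0},{"claw":-1,"delta_pos":[-6,1,-1],"yaw":0},{"claw":-1,"delta_pos":[-9,2,-2],"yaw":0},{"claw":-1,"delta_pos":[-9,2,-2],"yaw":0}]'
```

```text
time: 22.15
position: [0.5681, 0.0966, 0.2676]
tool_rot: [[-0.172, 0.015, 0.985], [-0.985, -0.001, -0.172], [-0.002, -1.0, 0.015]]
force: [14.3, 3.5, 0.7]
opening: 0.0351
```

```bash
python3 -m crank '[{"claw":-1,"delta_pos":[-3,0,-2],"yaw":0},{"claw":-1,"delta_pos":[-6,1,-3],"yaw":0},{"claw":-1,"delta_pos":[-9,2,-5],"yaw":0},{"claw":-1,"delta_pos":[-9,2,-5],"yaw":0}]'
```

```text
time: 22.55
position: [0.5651, 0.0973, 0.2667]
tool_rot: [[-0.173, 0.032, 0.984], [-0.985, -0.003, -0.173], [-0.003, -0.999, 0.032]]
force: [29.8, -0.1, 3.9]
opening: 0.035
```

The lid stopped at about 0.93 rad and the force rose to 30 N with little travel, so it is carried. I'll ease the push off without lifting and check the forces.

```bash
python3 -m crank '[{"claw":-1,"delta_pos":[5,-1,1],"yaw":0},{"claw":-1,"delta_pos":[10,-2,2],"yaw":0},{"claw":-1,"delta_pos":[10,-2,2],"yaw":0}]'
python3 - <<'E'
from h import *
p=np.load('p.npy')
c=read_camera('top');a=cv2.resize(c['color'][150:310,130:400,::-1],(540,320))
d=read_camera('scene');b=cv2.resize(d['color'][120:310,200:430,::-1],(690,570));cv2.imwrite('pics/s8.png',b)
print((proj(d,w(p,[lidpt(.93,.222,.014,-.18),lidpt(.93,.222,.014,.18)]))-[200,120])*3)
E
```

```text
time: 22.85
position: [0.5676, 0.0967, 0.2677]
tool_rot: [[-0.173, 0.01, 0.985], [-0.985, 0.0, -0.173], [-0.002, -1.0, 0.01]]
force: [2.1, 2.5, 13.0]
opening: 0.0349
[[127.19339639  42.20778688]
 [593.37117635 111.52007457]]
```

View pics/s8.png

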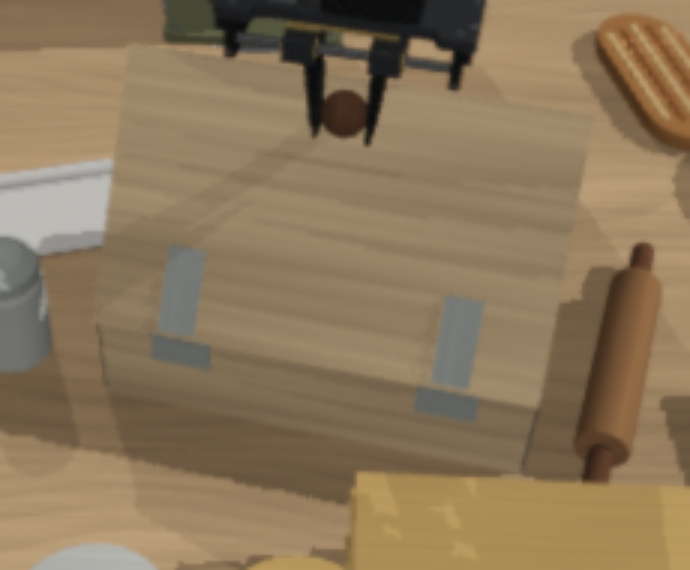

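The lid edge is at (128,43) and (590,113), as predicted for 0.93 rad. I'll take the remaining vertical load off, lighten the grip, and watch before opening.

```bash
python3 -m crank '[{"claw":-1,"delta_pos":[0,0,1],"yaw":0},{"claw":-1,"delta_pos":[0,0,2],"yaw":0},{"claw":-1,"delta_pos":[0,0,2],"yaw":0}]'; python3 -m crank '[{"claw":-1,"delta_pos":[0,0,0],"yaw":0},{"claw":-1,"delta_pos":[0,0,0],"yaw":0},{"claw":-1,"delta_pos":[0,0,0],"yaw":0},{"claw":-1,"delta_pos":[0,0,0],"yaw":0}]' 3
```

```text
time: 23.25
position: [0.5675, 0.0967, 0.2677]
tool_rot: [[-0.172, 0.01, 0.985], [-0.985, -0.0, -0.172], [-0.001, -1.0, 0.01]]
force: [6.1, 3.7, 7.4]
opening: 0.0347
time: 23.65
position: [0.5646, 0.0971, 0.265]
tool_rot: [[-0.172, 0.0, 0.985], [-0.985, 0.0, -0.172], [-0.0, -1.0, 0.0]]
force: [0.4, 3.6, 5.0]
opening: 0.0357
```

```bash
python3 -m crank '[{"claw":-0.1,"delta_pos":[0,0,0],"yaw":0},{"claw":0,"delta_pos":[0,0,0],"yaw":0},{"claw":0.4,"delta_pos":[0,0,0],"yaw":0},{"claw":0.4,"delta_pos":[0,0,0],"yaw":0},{"claw":0.4,"delta_pos":[0,0,0],"yaw":0},{"claw":0.4,"delta_pos":[0,0,20],"yaw":0},{"claw":0.4,"delta_pos":[0,0,60],"yaw":0},{"claw":0.4,"delta_pos":[0,0,100],"yaw":0},{"claw":0.4,"delta_pos":[-50,0,110],"yaw":0},{"claw":0.4,"delta_pos":[-100,-40,110],"yaw":0},{"claw":0.4,"delta_pos":[-130,-80,110],"yaw":0},{"claw":0.4,"delta_pos":[-130,-80,110],"yaw":0}]'
python3 -m crank '[{"claw":0.4,"delta_pos":[-20,-40,-30],"yaw":0},{"claw":0.4,"delta_pos":[-60,-90,-70],"yaw":0},{"claw":0.4,"delta_pos":[-70,-130,-100],"yaw":0},{"claw":0.4,"delta_pos":[-70,-130,-130],"yaw":0},{"claw":0.4,"delta_pos":[-70,-130,-130],"yaw":0},{"claw":0.4,"delta_pos":[-70,-130,-130],"yaw":0}]'
python3 - <<'E'
from h import *
p=np.load('p.npy')
d=read_camera('scene');w_=read_camera('wrist')
a=cv2.resize(d['color'][100:310,150:430,::-1],(400,300));b=cv2.resize(w_['color'][:,:,::-1],(400,300))
t=cv2.resize(read_camera('top')['color'][:,:,::-1],(400,300))
cv2.imwrite('pics/f9.png',np.vstack([np.hstack([a,b]),np.hstack([t,np.zeros_like(t)])]))
for th in(.88,.93,.98):print(th,((proj(d,w(p,[lidpt(th,.222,.014,-.18),lidpt(th,.222,.014,.18)]))-[150,100])*400/280).round(0).tolist())
E
```

```text
time: 24.85
position: [0.4324, 0.0154, 0.3757]
tool_rot: [[-0.174, 0.002, 0.985], [-0.985, -0.001, -0.174], [0.001, -1.0, 0.002]]
force: [-0.1, 0.1, 0.5]
opening: 0.0666
time: 25.45
position: [0.3642, -0.1127, 0.2442]
tool_rot: [[-0.173, -0.002, 0.985], [-0.985, 0.001, -0.173], [-0.001, -1.0, -0.002]]
force: [0.1, 0.4, 0.2]
opening: 0.0665
0.88 [[134.0, 49.0], [354.0, 81.0]]
0.93 [[132.0, 49.0], [354.0, 82.0]]
0.98 [[130.0, 49.0], [354.0, 83.0]]
```

View pics/f9.png

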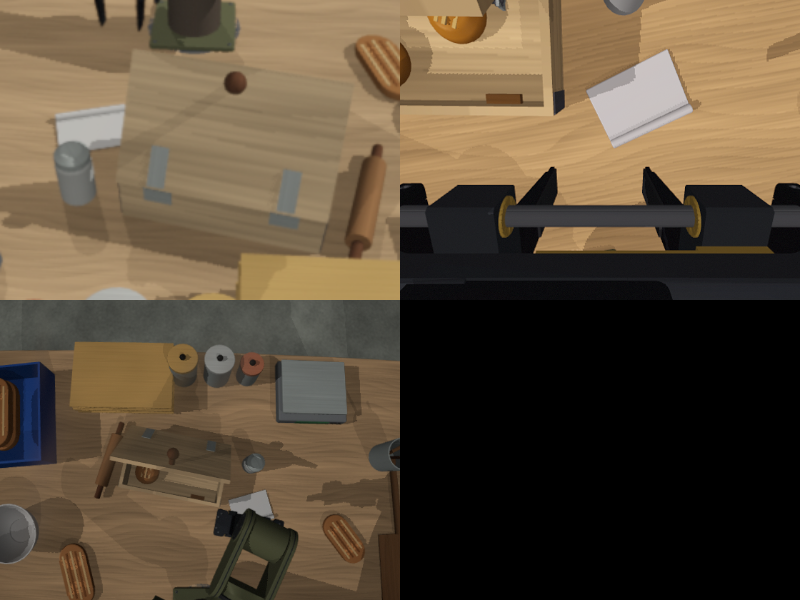

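The lid stands half-open after release. The stay's pivot friction alone could not hold it, so the head is in the catch. The buns and tools are where they were. Handing in.

```bash
python3 -c "
from plant import *
print(close_job())"
```

```text
the job is handed in; nothing more can be done
None
```

The lid is standing half-open on the stay, and I handed the job in at about 25.5 s of the 72 s allowed.

- **Opening:** I took the lid by the knob and carried it back until I felt about 12 N at its stop. A wrist picture afterwards agreed with a lid angle of 1.70 rad.
- **Stay:** I gripped the head by its ends and swung it up. Near the end the pads slid off the head, leaving it looking about 0.03 rad short. I pushed it on with shut fingers until it stopped moving at about 20 N.
- **Lowering:** I took the knob again and let the lid down in small steps. It stopped hard at about 0.93 rad, with the force rising to 30 N and only about 3 mm of travel. I eased off, lightened the grip and let go.

**Last checks:** After I let go and backed away, the lid's edge matched 0.93 rad in the scene picture. That view tells small angle changes apart poorly. The parts of the buns I could see and the tools looked unmoved, and the robot was touching nothing.

**Not seen directly:** I never saw the head in the catch. I conclude it is there from the hard stop and from the lid staying up, which the stiff pivot could not manage alone.

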